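Lock a coffee tin inside its vacuum canister

ROBOT

A 7-joint arm with a two-finger parallel gripper is mounted at the origin on the work surface. World frame = base frame: x ahead of the robot, y to its left, z up, the work surface at z = 0. Lengths are in m, angles in rad, forces in N, time in s.
With the tool pointing down it reaches from about 0.425 to 0.95 m from the base axis. Payload 4.7 kg.
Tool frame: the origin (TCP) lies at the very end of the fingers, on their centre line; the grasp point (between the pads) lies 19 mm behind it; z points along the fingers, y is the line along which they close (so a half turn about z gives the same grasp; the last joint's range is limited). The gripper opens to 87 mm and grips with 3 to 60 N. Pads are 19 mm wide; open, the fingers measure 117 mm over their backs; the gripper's body (75 mm by 190 mm) begins 51 mm behind the grasp point.
Start: joints at [1.113, 0.469, -0.049, 1.532, 0.024, 1.141, -0.082], TCP at [0.281, -0.614, 0.223] pointing down, gripper open.
Joint ranges: [-2.59, 2.59], [-0.33, 1.99], [-1.39, 1.29], [0.1, 2.45], [-1.04, 4.18], [0.21, 1.99], [-2.66, 2.66]. Speed limits (rad/s): [2.57, 2.57, 3.14, 3.14, 3.14, 3.14, 3.14].

INTERFACE

Orientations are given as a rotation vector (axis times angle).
In Python, from bench import ctrl gives the robot as it stands. Calls block until the motion is done:
- ctrl.move_to(position, orientation): joint-space move of the TCP to a pose.
- ctrl.movel(position, rotation=None, feed=0.15): straight line of the TCP; rotation=None keeps the orientation; feed is the mean speed in m/s.
- ctrl.move_joints(angles): joint-space move.
- ctrl.move_gripper(opening, force=None): finger opening in m; force is the grip in N (None keeps the last); returns when the fingers have stopped.
- ctrl.pause(seconds).
- ctrl.solve_ik(position, orientation): joint angles nearest the present ones, or None.
- ctrl.grab_frame(name): name is "scene" or "top" or "wrist"; returns a dict with "pixels" (420x560x3 uint8, red, green, blue), "depth" (420x560 float32, m along the optical axis (not along the pixel's ray), 0 where there is no reading), "fx", "fy", "cx", "cy" (pixels), "R" (3x3) and "t" (3): a world point X has camera coordinates R X + t. Camera axes: x right, y down, z forward; pixel columns grow to the right and rows downward; lengths in m; the calibration is good to about 2 mm. A picture is of the moment at which its call begins.
A pose or a line that the arm cannot do raises ctrl.MotionError and nothing moves.
- ctrl.close_job(): hands the job in; it is judged then, once.
Readings, each from a call of its own:
- ctrl.current_time(): time.
- ctrl.current_qpos(): joint angles.
- ctrl.current_dq(): joint speeds.
- ctrl.current_tau(): joint torques, N m.
- ctrl.current_tcp_pos(): TCP position.
- ctrl.current_tcp_rot(): TCP orientation.
- ctrl.current_ft_force(): force on the tool from outside, world axes, zero at the start.
- ctrl.current_moment(): the same for the moment, N m.
- ctrl.current_opening(): finger opening in m.
- ctrl.current_grip_force(): force on a finger pad.
Only numpy, scipy, OpenCV 4.12 (cv2) and the standard library are available. Lean on these libraries where they do the work, as an engineer would, in place of code of your own. Each camera call takes 0.05 s, during which the arm holds its last target. There are 200 camera calls.

TASK

Put the small copper coffee tin upright into the round cup of the vacuum station, then lower the teal shell over it fully home and turn it clockwise until it locks. Only then slide the red vacuum slider until it is level with the green pointer, and let go. Set the tin and the shell down rather than dropping them, and leave the mug, the oil bottle and the pepper mill standing where they are.

Things in the scene. Friction and masses are not known exactly. Their poses are not given: they have to be found in the camera images.
- dock: Vacuum station, fixed to the counter: black plate 260 (its x) x 180 (its y) x 12 mm; origin at the centre of the plate's underside, z up. On it stand the cup (round, its axis at x = -50 mm) and the slider's track (along y, at x = +85 mm). It does not move.
- cup (a point): Point on the cup's axis at its steel shoulder, 20 mm above the counter; axes as dock. The shoulder, a disc of 124 mm diameter, is also the cup's floor; on it stands a white round neck 26 mm high, 80 mm outside (76 at its top), 72 mm inside. Green dots on its edge at +x and -x: the locked direction of the shell's bar. Black dots 60 deg anticlockwise of them: the bar's direction when lowering it.
- lug (a point): Outer end of the cup's +x lug, 47 mm from the axis, 18.5 mm above the shoulder; axes as dock. Two orange lugs, 20 mm wide, stick out of the neck at +x and -x, from 15 to 22 mm above the shoulder. 0.37 rad clockwise (seen from above) of each stands an orange upright stop, 10 mm wide, 22 mm high, reaching out as far as the lug.
- tin: Copper coffee tin, loose, 0.1 to 0.22 kg: round, 60 mm diameter, body 52 mm high, on top a dark wooden knob 24 mm in diameter and 24 mm high (76 mm in all). Origin at the centre of its underside, z up. It belongs on the floor of the cup, with 6 mm play all round.
- cover: Teal outer shell, loose, 0.22 to 0.42 kg, standing mouth down: 109 mm outside, 101 mm inside diameter, 88 mm high to its flat top, inside height 82 mm. On top a light wooden bar grip along its x, 70 long, 16 wide, 28 mm high (116 mm in all). Origin at the centre of its lower rim, z up. A half turn makes no difference to it.
- cover_lug (a point): Inner end of one of the shell's two orange lugs, 43 mm from its axis; axes as cover. The lugs sit inside the mouth at the shell's +x and -x, below the bar's ends (white ticks outside), 20 mm wide, from the rim 11 mm up. They pass down beside the cup's lugs (2.4 mm sideways play) if the bar points 0.6 to 2.2 rad anticlockwise of the dock's x, best 1.05; caught on top of them it stands 22 mm too high.
- cover_bar (a point): Centre of the top of the shell's bar grip, 116 mm above its rim; axes as cover. With the rim on the shoulder and the bar at the black dots, turning it clockwise seen from above (about 1.05 rad, almost free) carries the shell's lugs below the cup's lugs, 3.7 mm of height to spare, until they meet the stops with the bar along the dock's x within 0.1 rad: locked.
- fader (a joint): Slider position along its track, 0 to 0.10 m, growing towards the dock's +y; 0.05 m is at the dock's y = 0. It stays where it is left (friction 1.5 N).
- fader_top (a point): Centre of the top of the red slider grip, a block 28 mm (dock's x) by 20 mm (dock's y) and 40 mm high, its top 66 mm above the counter, on an aluminium track 40 mm wide whose top is 26 mm above the counter. Axes as dock.
- clip: Green pointer, fixed beside the track on the far side of the slider (31 mm in x from the slider's centre line): 16 (x) x 6 (y) x 12 mm, top 24.5 mm above the counter. Origin at the centre of its underside, axes as dock: its y is where the slider's centre must stop.
- mug: White mug, loose, 72 mm diameter, 88 mm high, handle reaching 73 mm from the axis at its +y; origin at the centre of its underside. Leave alone.
- bottle: Green glass oil bottle, loose, 64 mm diameter, 190 mm high; origin at the centre of its underside. Leave alone.
- mill: Dark wooden pepper mill, loose, 54 mm diameter, 165 mm high; origin at the centre of its underside. Leave alone.
Things that resemble listed ones, but are neither listed nor needed, are in the scene too. Leave any blue or purple look-alike of the tin alone. Leave any blue look-alike of the cover alone.

How it is judged:
On the way, in this order (a step that is already met when the one before it is completed fails the run):
1. the tin stands upright on the cup's floor, let go (horizontal distance between tin and cup below 0.008 m and z of tin in the frame of cup below 0.004 m and angle between tin's own z axis and vertical below 0.1 rad and contact force between the fingers and tin below 0.2 N), for 0.2 s.
2. with the tin inside, the shell is fully down on the shoulder and turned until locked (horizontal distance between tin and cup below 0.008 m and z of each of tin, cover in the frame of cup below 0.004 m and angle between tin's own z axis and vertical below 0.1 rad and horizontal distance between cover and cup below 0.005 m and angle between cover's own z axis and vertical below 0.06 rad and angle between the x axis of cover and the x axis of dock, either way round below 0.17 rad), for 0.2 s.
3. the slider is level with the green pointer (y of fader_top in the frame of clip between -0.005 and 0.005 m and horizontal distance between cover and cup below 0.005 m and z of cover in the frame of cup below 0.004 m and angle between cover's own z axis and vertical below 0.06 rad and angle between the x axis of cover and the x axis of dock, either way round below 0.17 rad), for 0.2 s.
At the end, for the whole second after the job is handed in: Tin upright in the cup: within 8 mm of its axis, 4 mm of its floor, 0.1 rad. Shell over it: centred within 5 mm, rim within 4 mm of the shoulder, tilt below 0.06 rad, bar within 0.17 rad of the dock's x. Slider within 5 mm of the green pointer along the track. All at rest (all of step 3 and horizontal distance between tin and cup below 0.008 m and z of tin in the frame of cup below 0.004 m and angle between tin's own z axis and vertical below 0.1 rad and linear speed of each of cover, tin below 0.02 m/s and velocity of joint fader between -0.01 and 0.01 m/s); the robot touches nothing.
It fails at once if the mug is pushed more than 30 mm away or tipped (distance of mug from where it was at the start of the episode above 0.03 m or angle between mug's own z axis and vertical above 0.3 rad).
It fails at once if the oil bottle is pushed more than 30 mm away or tipped (distance of bottle from where it was at the start of the episode above 0.03 m or angle between bottle's own z axis and vertical above 0.3 rad).
It fails at once if the pepper mill is pushed more than 30 mm away or tipped (distance of mill from where it was at the start of the episode above 0.03 m or angle between mill's own z axis and vertical above 0.3 rad).
It fails at once if the copper tin is dropped (falls unheld faster than 0.7 m/s, about 25 mm of fall) (contact force between tin and the fingers below 0.2 N and linear speed of tin above 0.7 m/s).
It fails at once if the teal shell is dropped (falls unheld faster than 0.7 m/s, about 25 mm of fall) (contact force between cover and the fingers below 0.2 N and linear speed of cover above 0.7 m/s).
It also fails if it takes over 64 s, if anything falls off the work surface, if the arm or the gripper's body presses on something with over 40 N, if the wrist force passes 120 N, or if a joint passes its speed limit or range.

## Working session

There is one attempt and no reset: what is moved stays moved. The work goes in short steps, each a Python script; the robot and the scene stay as the last script left them, time stands still between calls to the robot, and variables do not carry over. Pictures are saved under pics/ and viewed, at most 10 in all, crops included, and the job is handed in when it is done.

```bash
ls; mkdir -p pics; python3 - <<'E'
from bench import ctrl
import cv2,numpy as np,pickle
for n in("scene","top"):
    f=ctrl.grab_frame(n); pickle.dump(f,open(f"{n}0.pkl","wb"))
    cv2.imwrite(f"pics/{n}0.png",f["pixels"][:,:,::-1])
    print(n,f["fx"],f["cx"],f["cy"],(-f["R"].T@f["t"]).round(3),f["R"].round(2).tolist())
print(ctrl.current_tcp_rot(),ctrl.current_time())
E
```

```text
pics
scene 514.2651001023315 271.18812197765345 211.46188185878648 [ 1.164 -0.534  0.87 ] [[0.63, 0.78, 0.0], [0.53, -0.43, -0.73], [-0.57, 0.46, -0.68]]
top 407.1369650752561 277.63991024226647 213.56137180861734 [ 0.363 -0.012  1.017] [[0.02, -1.0, -0.01], [-0.99, -0.02, -0.15], [0.15, 0.01, -0.99]]
[-3.06809994e+00 -6.68135315e-01  6.18476754e-04] 0.1
```

View pics/scene0.png

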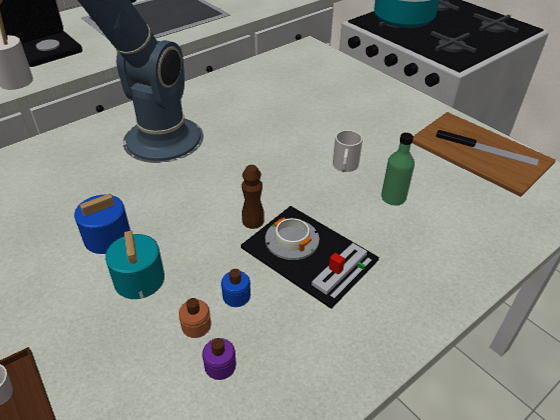

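View pics/top0.png

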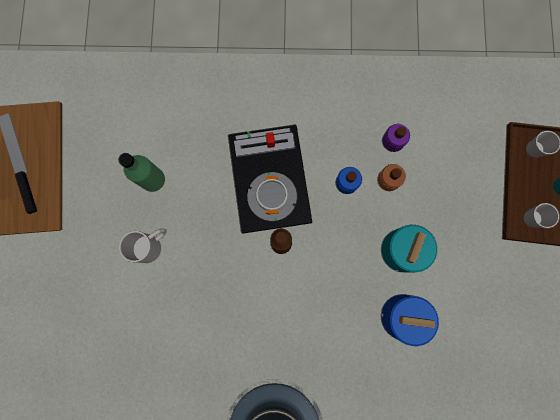

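The two pictures show these candidates:
- **Tin:** copper at scene (195,317), top (392,177). Blue look-alike at top (349,180), purple at top (396,137).
- **Shell:** teal at scene (135,265), top (410,248). Blue look-alike at top (410,320). The teal pot on the stove, scene (405,10), is not it.

I choose the copper tin and the teal shell with the wooden bar. The mill at top (281,240) stands right next to the cup.

```bash
cat > h.py <<'E'
from bench import ctrl
import cv2,numpy as np
from scipy.spatial.transform import Rotation as Rn
def pts(f):
    d=f["depth"];v,u=np.indices(d.shape)
    c=np.stack([(u-f["cx"])/f["fx"]*d,(v-f["cy"])/f["fy"]*d,d],-1)
    P=(c-f["t"])@f["R"]; P[d<=0]=np.nan; return P
def ray(f,u,v,z):   # pixel(s) -> world points on plane z
    u=np.asarray(u,float);v=np.asarray(v,float)
    c=np.stack([(u-f["cx"])/f["fx"],(v-f["cy"])/f["fy"],np.ones_like(u)],-1)@f["R"]
    o=-f["R"].T@f["t"]; return o+c*((z-o[2])/c[...,2])[...,None]
def hsv(f): return cv2.cvtColor(f["pixels"],cv2.COLOR_RGB2HSV)
def mask(f,lo,hi): return cv2.inRange(hsv(f),np.array(lo),np.array(hi))>0
def rect(xy):  # centre, long side, short side, long-side angle
    (c,s,a)=cv2.minAreaRect((xy*1000).astype(np.float32)); a=np.radians(a)
    if s[0]<s[1]: s=s[::-1]; a+=np.pi/2
    return np.round(np.array(c)/1000,4),np.round(s,1),round((a+np.pi/2)%np.pi-np.pi/2,3)
def down(yaw): return (Rn.from_euler('z',yaw)*Rn.from_rotvec([np.pi,0,0])).as_rotvec()
E
python3 - <<'E'
from h import *
import pickle
for n in("top","scene"):
    f=pickle.load(open(n+"0.pkl","rb"));P=pts(f);X,Y,Z=P[...,0],P[...,1],P[...,2]
    H=hsv(f);tab=(X>.2)&(X<.95)&(abs(Y)<.6)
    def sh(name,m):
        m=m&tab
        if m.sum()<5: print(n,name,"few",m.sum());return
        q=P[m][:,:2].astype(np.float32);c,r=cv2.minEnclosingCircle(q*1000)
        print(n,name,m.sum(),"circ",np.round(np.array(c)/1000,4),round(r,1),"rect",*rect(q),"z",np.percentile(Z[m],[5,50,95]).round(4))
    S,V,h=H[...,1],H[...,2],H[...,0]
    teal=(h>80)&(h<97)&(S>120)
    sh("teal top",teal&(Z>.08)&(Z<.095))
    g=(X>.35)&(X<.65)&(Y<-.2)
    tc=P[teal&tab&(Z>.08)&(Z<.095)][:,:2].mean(0);near=np.hypot(X-tc[0],Y-tc[1])<.06
    sh("bar",near&(Z>.108)&(Z<.125))
    cop=(h>5)&(h<17)&(S>120)&(V>100)&(Y<-.15)&(X>.45)
    sh("cop",cop&(Z>.046)&(Z<.058)); cc=np.median(P[cop&tab&(Z>.046)&(Z<.058)][:,:2],0);print(cc)
    sh("knob",(np.hypot(X-cc[0],Y-cc[1])<.03)&(Z>.071)&(Z<.082))
    dk=(Y>-.12)&(Y<.15)&(X>.4)&(X<.8)
    sh("plate",dk&(V<60)&(Z>.006)&(Z<.018))
    red=((h<6)|(h>174))&(S>150)&(V>100)&dk; sh("red top",red&(Z>.06))
    gr=(h>45)&(h<85)&(S>120)&(V>60)&dk; sh("green z>.018",gr&(Z>.018))
    print(n,"green comps",[(int(a),b.round(1)) for a,b in zip(*(lambda r:(r[2][1:,4],r[3][1:]))(cv2.connectedComponentsWithStats((gr&tab).astype(np.uint8))))])
    ora=(h>6)&(h<22)&(S>180)&(V>150)&dk; sh("orange",ora&(Z>.035))
    sh("neck",dk&(Z>.042)&(Z<.05)&(V>120)&(S<60)&(X<.66))
    sh("steel",dk&(Z>.016)&(Z<.024)&(V>90)&(S<60)&(X<.66))
    sh("mill",dk&(Z>.155)&(Z<.175)&(V<140))
E
```

```text
top teal top 1457 circ [ 0.4273 -0.3086] 54.7 rect [ 0.4274 -0.3085] [107.6 104.9] 1.561 z [0.0853 0.0887 0.0915]
top bar 255 circ [ 0.4272 -0.3098] 35.0 rect [ 0.4277 -0.3086] [70.  16.9] -0.39 z [0.1105 0.1163 0.1196]
top cop 284 circ [ 0.6048 -0.2777] 28.4 rect [ 0.6046 -0.2785] [54.9 52.1] 0.738 z [0.0494 0.0524 0.0556]
[ 0.60036614 -0.27462628]
top knob 83 circ [ 0.6046 -0.2777] 12.1 rect [ 0.6051 -0.2773] [22.6 22.1] -0.982 z [0.0729 0.0764 0.0786]
top plate 3865 circ [0.582  0.0233] 172.4 rect [0.5722 0.0202] [324.1 178.5] 0.169 z [0.0099 0.0128 0.0158]
top red top 76 circ [0.6914 0.024 ] 14.5 rect [0.6907 0.0238] [26.4 17.9] 0.154 z [0.0639 0.0672 0.0696]
top green z>.018 21 circ [0.6079 0.0446] 118.5 rect [0.6111 0.0356] [236.9  22.2] 0.333 z [0.0198 0.0235 0.0284]
top green comps [(11, array([248.4, 133.8])), (7, array([268.3, 172.9])), (3, array([275.3, 218.7]))]
top orange 62 circ [0.5554 0.0187] 46.1 rect [0.5554 0.0172] [90.3 26.7] 0.024 z [0.0401 0.0432 0.0466]
top neck 148 circ [0.555  0.0171] 38.3 rect [0.5545 0.0172] [74.9 74.8] -0.809 z [0.0439 0.0467 0.0494]
top s
[... 842 characters left out ...]
0.0246] [25.7 19.7] 0.114 z [0.0609 0.0665 0.0694]
scene green z>.018 37 circ [0.6083 0.0469] 118.0 rect [0.6112 0.0385] [236.   23.3] 0.337 z [0.0184 0.0223 0.0269]
scene green comps [(4, array([272.2, 225.2])), (6, array([312. , 249.5])), (36, array([360.7, 265.3]))]
scene orange 52 circ [0.5552 0.0186] 46.8 rect [0.5552 0.0202] [93.4 29.4] 0.031 z [0.0405 0.0431 0.0449]
scene neck 177 circ [0.5228 0.018 ] 72.0 rect [0.529  0.0286] [138.5  77.1] -0.339 z [0.0431 0.0463 0.0492]
scene steel 968 circ [0.5552 0.0201] 63.6 rect [0.5624 0.0169] [121.6 110.7] 1.115 z [0.0186 0.021  0.0234]
scene mill 141 circ [ 0.4445 -0.007 ] 17.4 rect [ 0.4446 -0.0068] [34.3 27.3] 1.239 z [0.156  0.1632 0.1676]
```

```bash
python3 - <<'E'
from h import *
import pickle
print("tool y",Rn.from_rotvec(ctrl.current_tcp_rot()).as_matrix()[:,1])
for n,p,y in(("tin",[.59,-.277,.24],.2),("dock",[.58,.02,.32],.2)):
    ctrl.move_to(p,down(y)); print(ctrl.current_time(),ctrl.current_qpos(),ctrl.current_tcp_pos())
    f=ctrl.grab_frame("wrist");pickle.dump(f,open(f"w_{n}.pkl","wb"));cv2.imwrite(f"pics/w_{n}.png",f["pixels"][:,:,::-1])
    print((-f["R"].T@f["t"]).round(3),f["R"][2])
E
python3 -c "
import cv2,numpy as np
a=cv2.imread('pics/w_tin.png');b=cv2.imread('pics/w_dock.png');cv2.imwrite('pics/w2.png',cv2.resize(np.hstack([a,b]),(800,300)))"
```

```text
tool y [ 0.41581692 -0.90944687 -0.0016334 ]
1.775 [ 0.4754167   0.42195783 -0.13779237  1.5669765   0.06264857  1.15709729
 -1.04890336] [ 0.58918632 -0.27882306  0.23991548]
[ 0.665 -0.263  0.402] [-0.2781666  -0.05703207 -0.9588382 ]
3.0 [ 0.09628776  0.25828536 -0.25020034  1.62163667  0.06736283  1.27086293
 -1.53993524] [0.58016201 0.01768342 0.31946297]
[0.656 0.033 0.482] [-0.27835603 -0.05711269 -0.95877842]
```

View pics/w2.png

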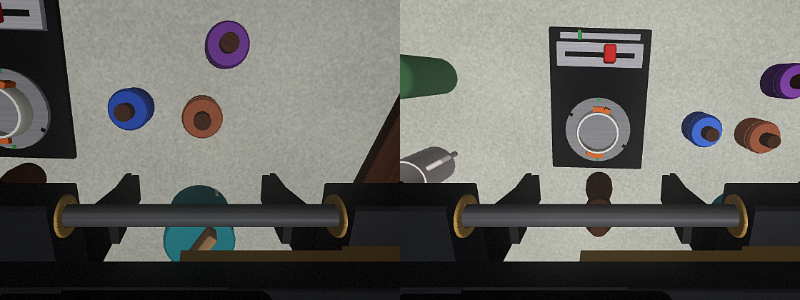

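The left view shows the copper tin at (202,117), between the blue one at (130,108) and the purple one at (228,43), so the choice holds. The right view shows the dock clear, with the cup at (597,130), the red slider at (610,53) and the green pointer at (580,34).

```bash
cat > meas.py <<'E'
from h import *
import pickle
def cc(m,n=10): 
    k,l,s,c=cv2.connectedComponentsWithStats(m.astype(np.uint8)); return [(l==i) for i in range(1,k) if s[i,4]>=n]
def dock(f,C0=(.5555,.018)):
    P=pts(f);X,Y,Z=P[...,0],P[...,1],P[...,2];H=hsv(f);h,S,V=H[...,0],H[...,1],H[...,2]
    reg=(X>.45)&(X<.78)&(Y>-.12)&(Y<.16)
    def poly(m): v,u=np.where(m); return u,v
    pl=reg&(V<60)&(Z>.004)&(Z<.02)&(np.hypot(X-.441,Y+.007)>.05)
    u,v=poly(pl);q=ray(f,u,v,.012)[:,:2];print("plate",rect(q))
    a=rect(q)[2]
    red=reg&((h<6)|(h>174))&(S>150)&(Z>.061);u,v=poly(red);q=ray(f,u,v,.066)[:,:2];print("red",rect(q),q.mean(0).round(4))
    # neck outer rim at z .046
    nk=reg&(Z>.042)&(Z<.05)&(V>110)&(S<60)&(np.hypot(X-C0[0],Y-C0[1])<.045)
    u,v=poly(nk);q=ray(f,u,v,.046)[:,:2];c,r=cv2.minEnclosingCircle((q*1000).astype(np.float32));print("neck",np.round(c,1),round(r,1))
    st=reg&(Z>.016)&(Z<.024)&(V>70)&(S<60)&(np.hypot(X-C0[0],Y-C0[1])<.068)
    u,v=poly(st);q=ray(f,u,v,.020)[:,:2];c,r=cv2.minEnclosingCircle((q*1000).astype(np.float32));print("shoulder",np.round(c,1),round(r,1))
    gr=reg&(h>45)&(h<85)&(S>120)&(V>60)
    for m in cc(gr,5):
        u,v=poly(m);z=.0245 if np.hypot(X[m].mean()-C0[0],Y[m].mean()-C0[1])>.1 else .02
        print(" green",m.sum(),ray(f,u.mean(),v.mean(),z).round(4), "depth",np.nanmedian(P[m],0).round(4))
    for m in cc(reg&(h>6)&(h<22)&(S>170)&(V>130),5): print(" orange",m.sum(),np.nanmedian(P[m],0).round(4),u.mean())
    return a
if __name__=="__main__":
    dock(pickle.load(open("w_dock.pkl","rb"))); print("top");dock(pickle.load(open("top0.pkl","rb")));print("scene");dock(pickle.load(open("scene0.pkl","rb")))
    f=pickle.load(open("w_tin.pkl","rb"));P=pts(f);d=np.hypot(P[...,0]-.6063,P[...,1]+.2767)
    m=(d<.025)&(P[...,2]>.07)&(P[...,2]<.083);v,u=np.where(m);q=ray(f,u,v,.076)[:,:2]
    c,r=cv2.minEnclosingCircle((q*1000).astype(np.float32));print("knob wrist",c,r,"z",np.median(P[m][:,2]))
E
python3 meas.py
```

```text
plate (array([0.6042, 0.0259]), array([258.2, 178.7]), np.float64(0.168))
red (array([0.4496, 0.0042]), array([826.8, 507.6]), np.float64(-1.376)) [0.5304 0.0457]
neck [555.4  17.3] 38.5
shoulder [554.9  17.5] 61.9
 green 71 [0.7128 0.0802 0.0245] depth [0.7127 0.0801 0.0244]
 green 19 [0.6121 0.0276 0.02  ] depth [0.6123 0.0276 0.0207]
 green 16 [0.4962 0.0078 0.02  ] depth [0.4967 0.0078 0.021 ]
 orange 164 [0.5967 0.0199 0.0426] 275.5
 orange 134 [0.5125 0.0147 0.0428] 275.5
top
plate (array([0.6035, 0.0256]), array([259. , 178.2]), np.float64(0.168))
red (array([0.6892, 0.0236]), array([27.9, 17.9]), np.float64(0.158)) [0.6892 0.0235]
neck [554.   17.1] 38.7
shoulder [555.1  17.4] 61.8
 green 11 [0.7132 0.0799 0.0245] depth [0.7129 0.0804 0.0262]
 green 7 [0.6135 0.0271 0.02  ] depth [0.6132 0.0277 0.0215]
 orange 37 [0.5976 0.0192 0.0428] 268.2857142857143
 orange 39 [0.5131 0.0151 0.0429] 268.2857142857143
scene
plate (array([0.6073, 0.0255]), array([260.4, 183.3]), np.float64(0.169))
red (array([0.6938, 0.0238]), array([29.5, 23.2]), np.float64(0.118)) [0.6936 0.0244]
neck [556.5  17.8] 40.8
shoulder [558.   19.6] 64.0
 green 6 [0.6119 0.0311 0.02  ] depth [0.6136 0.0298 0.0218]
 green 36 [0.7154 0.0791 0.0245] depth [0.7142 0.0815 0.0222]
 orange 24 [0.5124 0.0169 0.0431] 360.69444444444446
 orange 38 [0.597  0.0205 0.0431] 360.69444444444446
knob wrist (606.6724853515625, -277.697509765625) 12.113070487976074 z 0.07618699430741709
```

```bash
python3 - <<'E'
from h import *
T=ctrl.current_time
y=.2
for p,yy in(([.6066,-.2777,.2],.2),([.555,.0175,.2],.2),([.555,.0175,.2],1.218),([.555,.0175,.2],.168),([.6885,.0237,.1],.168),([.6885,.0237,.1],.168-1.5708)): print(yy,ctrl.solve_ik(p,down(yy)))
ctrl.move_to([.6066,-.2777,.12],down(y)); ctrl.move_gripper(.05)
ctrl.movel([.6066,-.2777,.055],feed=.1); ctrl.pause(.2); print(T(),ctrl.current_tcp_pos())
ctrl.move_gripper(0,force=25); print(ctrl.current_opening(),ctrl.current_grip_force())
ctrl.movel([.6066,-.2777,.17]); ctrl.pause(.2);print(T(),ctrl.current_opening(),ctrl.current_ft_force())
f=ctrl.grab_frame("wrist");cv2.imwrite("pics/g1.png",f["pixels"][:,:,::-1])
E
```

```text
0.2 [ 0.43570475  0.47595747 -0.09942177  1.57563412  0.05124885  1.09255133
 -1.04712627]
0.2 [ 0.09647304  0.30970627 -0.25249134  1.83629227  0.09022178  1.00666794
 -1.56360558]
1.218 [ 0.21166962  0.32519025 -0.39737426  1.82969444  0.14604235  1.01528914
 -0.59706927]
0.168 [ 0.09295524  0.30932646 -0.24810438  1.83649601  0.08858936  1.00645136
 -1.59408729]
0.168 [ 0.0508606   0.6140005  -0.21698714  1.60088969  0.15381145  0.94348515
 -1.62096547]
-1.4028 [-0.55860409  0.70389244  0.71880275  1.6416261  -0.53084     1.00059586
 -2.637089  ]
6.3 [ 0.607035   -0.27780586  0.05572267]
0.023308346418937358 24.999683797359467
8.0083 0.023634038752584696 [ 0.25290911  0.66858561 -1.74496839]
```

```bash
python3 - <<'E'
from h import *
T=ctrl.current_time
c=[.555,.0175]
ctrl.movel([.6066,-.2777,.24],feed=.3)
ctrl.movel([*c,.24],down(.2),feed=.25)
ctrl.movel([*c,.11],feed=.15); ctrl.pause(.3); print(T(),ctrl.current_tcp_pos(),ctrl.current_ft_force())
for z in(.09,.082,.079,.077,.0755):
    ctrl.movel([*c,z],feed=.04); F=ctrl.current_ft_force(); print(z,F.round(2),ctrl.current_tcp_pos().round(4))
    if F[2]>1.5: break
ctrl.pause(.2); ctrl.move_gripper(.045); ctrl.pause(.2)
ctrl.movel([*c,.22],feed=.2); print(T())
ctrl.movel([.53,.0175,.26],feed=.2)
f=ctrl.grab_frame("wrist");cv2.imwrite("pics/p1.png",f["pixels"][:,:,::-1])
P=pts(f);d=np.hypot(P[...,0]-.555,P[...,1]-.0175)
m=(d<.03)&(P[...,2]>.088)&(P[...,2]<.105);v,u=np.where(m);q=ray(f,u,v,.096)[:,:2]
print("knob",cv2.minEnclosingCircle((q*1000).astype(np.float32)),np.median(P[m][:,2]))
E
```

```text
11.1083 [0.55531969 0.01751772 0.1106037 ] [ 0.63963919  0.08529373 -1.7832967 ]
0.09 [-0.57  0.11 -2.2 ] [0.555  0.0176 0.0898]
0.082 [-0.76  0.53 -2.37] [0.5547 0.0175 0.0816]
0.079 [-0.1  -0.14 -0.74] [0.5549 0.0175 0.0788]
0.077 [ 0.51  0.05 -1.57] [0.5549 0.0175 0.0769]
0.0755 [-0.72  0.08 -2.13] [0.5549 0.0175 0.0754]
14.8333
knob ((555.1455688476562, 17.550533294677734), 12.132791519165039) 0.09620409968304222
```

View pics/p1.png

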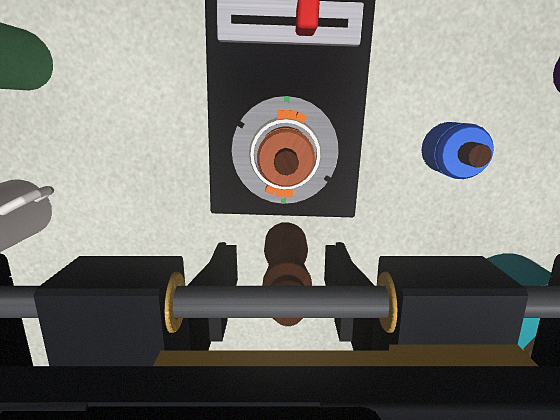

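The tin stands centred in the cup at (286,160). The black dots are at (238,125) and (328,178), so the dock's direction checks out. Next is the shell.

```bash
python3 - <<'E'
from h import *
T=ctrl.current_time
y=-.39;d=np.array([np.cos(y),np.sin(y)]);s=np.array([.4285,-.3085])
ctrl.move_to([*(s-.05*d),.27],down(y)); ctrl.pause(.2)
f=ctrl.grab_frame("wrist");cv2.imwrite("pics/s1.png",f["pixels"][:,:,::-1])
P=pts(f);Z=P[...,2];r=np.hypot(P[...,0]-s[0],P[...,1]-s[1])
H=hsv(f);tl=(H[...,0]>80)&(H[...,0]<97)&(H[...,1]>100)&(r<.075)&(Z>.08)&(Z<.095)
v,u=np.where(tl);q=ray(f,u,v,.088)[:,:2];print("top",len(q),cv2.minEnclosingCircle((q*1000).astype(np.float32)))
m=(r<.05)&(Z>.109)&(Z<.124);v,u=np.where(m);q=ray(f,u,v,.116)[:,:2];print("bar",len(q),rect(q),q.mean(0))
print(T())
E
```

```text
top 8243 ((428.0884094238281, -309.05096435546875), 53.77157974243164)
bar 1375 (array([ 0.4282, -0.3088]), array([68.1, 15.6]), np.float64(-0.379)) [ 0.42898074 -0.30936994]
16.8
```

View pics/s1.png

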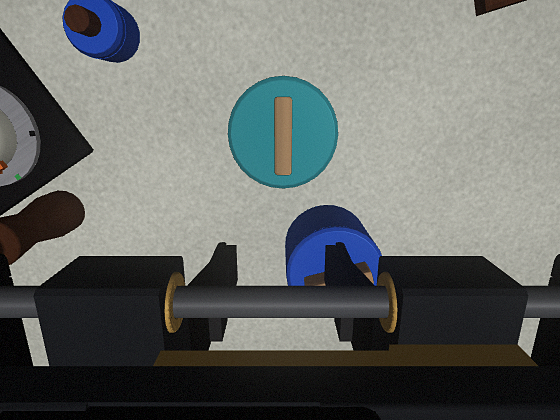

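The teal shell is at (283,132) with its bar clear, and the blue look-alike is well away from it. I'll grasp the shell.

```bash
python3 - <<'E'
from h import *
T=ctrl.current_time
y=-.385;s=[.4282,-.3089];c=[.555,.0175]
ctrl.move_to([*s,.15],down(y))
ctrl.movel([*s,.092],feed=.1); ctrl.pause(.2); print(T(),ctrl.current_tcp_pos())
ctrl.move_gripper(0,force=50); print(ctrl.current_opening(),ctrl.current_grip_force(),ctrl.current_tcp_pos())
ctrl.movel([*s,.285],feed=.2); ctrl.pause(.2);print(T(),ctrl.current_opening(),ctrl.current_ft_force())
ctrl.movel([*c,.285],down(1.218),feed=.2); ctrl.pause(.3)
print(T(),ctrl.current_tcp_pos(),ctrl.current_ft_force(),Rn.from_rotvec(ctrl.current_tcp_rot()).as_matrix()[:,0],ctrl.current_qpos())
f=ctrl.grab_frame("scene");cv2.imwrite("pics/c1.png",f["pixels"][:,:,::-1])
E
```

```text
18.3167 [ 0.42866132 -0.30917138  0.09272291]
0.015996141207209012 49.99847425147891 [ 0.42818167 -0.308948    0.09199514]
20.25 0.01610665929045025 [-0.36207972  0.15580427 -4.5187497 ]
22.45 [0.55493571 0.017154   0.28503807] [-0.17321278 -0.06627312 -4.18117669] [ 3.46119428e-01  9.38190457e-01 -9.10164376e-05] [ 0.17179692  0.24374464 -0.33822661  1.72472496  0.08655399  1.18774174
 -0.54299909]
```

View pics/c1.png

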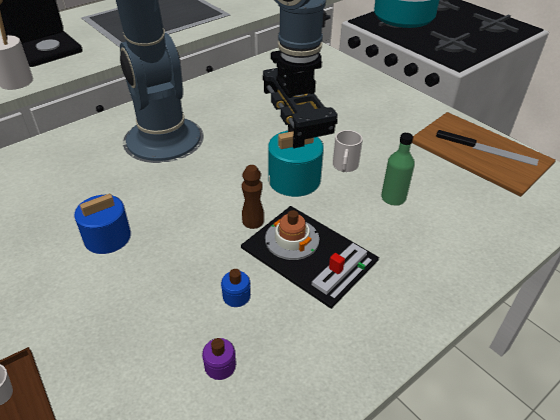

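The shell hangs level above the cup at scene (295,165), with the tin upright in the cup at (292,228). Lowering with force checks.

```bash
python3 - <<'E'
from h import *
T=ctrl.current_time
c=[.555,.0175]; w=ctrl.current_ft_force()[2]
ctrl.movel([*c,.155],feed=.12); ctrl.pause(.2)
for z in(.145,.138,.132,.126,.12,.116,.114,.1125,.1115):
    ctrl.movel([*c,z],feed=.05); ctrl.pause(.05); F=ctrl.current_ft_force(); print(z,F.round(2),ctrl.current_tcp_pos().round(4),ctrl.current_moment().round(2))
    if F[2]-w>6: print("contact");break
print(T())
E
```

```text
0.145 [-0.13  0.24 -3.7 ] [0.5548 0.0175 0.1447] [ 0.06 -0.09  0.  ]
0.138 [-0.65 -0.71 -2.97] [0.5549 0.0175 0.1378] [ 0.02 -0.05  0.01]
0.132 [-1.02 -0.37 -2.85] [0.5548 0.0175 0.1318] [ 0.01 -0.09 -0.05]
0.126 [-0.58 -0.11 -4.19] [0.5548 0.0175 0.1257] [ 0.04 -0.05  0.04]
0.12 [-0.21 -0.3  -3.96] [0.5548 0.0175 0.1198] [-0.01 -0.05 -0.02]
0.116 [ 0.5  -0.1  -2.89] [0.5549 0.0175 0.1158] [-0.03 -0.04 -0.02]
0.114 [-0.6   0.58 -4.27] [0.555  0.0175 0.114 ] [-0.09 -0.04  0.  ]
0.1125 [-0.57  0.89 -3.79] [0.5549 0.0175 0.1124] [-0.02 -0.04  0.01]
0.1115 [-0.89  0.92  1.4 ] [0.5553 0.0176 0.112 ] [-0.04  0.23  0.01]
contact
26.825
```

```bash
python3 - <<'E'
from h import *
T=ctrl.current_time
c=[.555,.0175,.112]
for y in [1.0,.8,.6,.45,.3,.22,.168,.14]:
    ctrl.move_to(c,down(y)); ctrl.pause(.05); M=ctrl.current_moment(); X=Rn.from_rotvec(ctrl.current_tcp_rot()).as_matrix()[:,0]
    print(y,np.arctan2(X[1],X[0]).round(3),M.round(2),ctrl.current_ft_force().round(2),ctrl.current_tcp_pos().round(4))
    if abs(M[2])>1.2: print("stop");break
print(T())
E
```

```text
1.0 1.004 [-0.05 -0.04 -0.04] [ 0.2  -0.05 -1.96] [0.5552 0.0176 0.112 ]
0.8 0.805 [-0.07 -0.03 -0.02] [ 1.33 -0.51 -2.62] [0.5551 0.0176 0.112 ]
0.6 0.605 [-0.08 -0.04  0.04] [-0.06  0.08 -1.52] [0.555  0.0175 0.112 ]
0.45 0.455 [-0.02  0.02 -0.02] [-0.56 -0.03 -2.14] [0.555  0.0176 0.112 ]
0.3 0.305 [-0.    0.02 -0.04] [ 0.31 -0.3  -2.32] [0.555  0.0176 0.112 ]
0.22 0.224 [0.02 0.05 0.03] [ 0.17 -0.28 -1.56] [0.555  0.0176 0.112 ]
0.168 0.17 [ 0.03  0.07 -0.08] [ 0.79 -0.44 -1.92] [0.555  0.0176 0.112 ]
0.14 0.141 [ 0.18 -0.01  0.06] [-0.17  0.86 -2.74] [0.555  0.0177 0.112 ]
29.375
```

```bash
python3 - <<'E'
from h import *
T=ctrl.current_time
c=[.555,.0175,.112]
for y in [.12,.1,.08]:
    ctrl.move_to(c,down(y)); ctrl.pause(.05); M=ctrl.current_moment(); X=Rn.from_rotvec(ctrl.current_tcp_rot()).as_matrix()[:,0]
    print(y,np.arctan2(X[1],X[0]).round(3),M.round(2),ctrl.current_tcp_pos().round(4))
    if abs(M[2])>.5: print("stop");break
ctrl.move_gripper(.05); ctrl.pause(.2); ctrl.movel([.555,.0175,.2],feed=.2)
ctrl.movel([.60,.03,.28],down(.168),feed=.25); ctrl.pause(.2)
import pickle
f=ctrl.grab_frame("wrist");cv2.imwrite("pics/l1.png",f["pixels"][:,:,::-1]);pickle.dump(f,open("l1.pkl","wb"))
g=ctrl.grab_frame("top");pickle.dump(g,open("l1t.pkl","wb"))
C=np.array([.555,.0175])
for n,f in(("w",f),("t",g)):
    P=pts(f);Z=P[...,2];r=np.hypot(P[...,0]-C[0],P[...,1]-C[1]);H=hsv(f)
    tl=(H[...,0]>80)&(H[...,0]<97)&(H[...,1]>100)&(r<.075)&(Z>.098)&(Z<.118)
    v,u=np.where(tl);q=ray(f,u,v,.108)[:,:2];print(n,"top",len(q),cv2.minEnclosingCircle((q*1000).astype(np.float32)) if len(q) else 0,np.median(Z[tl]))
    m=(r<.05)&(Z>.129)&(Z<.144);v,u=np.where(m)
    if len(u)>20: q=ray(f,u,v,.136)[:,:2];print("bar",len(q),rect(q))
    rg=(abs(P[...,0]-.69)<.05)&(abs(P[...,1]-.03)<.08);h,S=H[...,0],H[...,1]
    red=rg&((h<6)|(h>174))&(S>150)&(Z>.062);v,u=np.where(red)
    if len(u)>20: q=ray(f,u,v,.066)[:,:2];print("red",len(q),rect(q))
    gr=rg&(h>45)&(h<85)&(S>120)&(H[...,2]>60);v,u=np.where(gr)
    if len(u): print("green",len(u),ray(f,u.mean(),v.mean(),.0245))
print(T())
E
```

```text
0.12 0.122 [ 0.14 -0.04  0.53] [0.555  0.0177 0.112 ]
stop
w top 7049 ((556.4720458984375, 18.21646499633789), 54.5081787109375) 0.10830902825252481
bar 1161 (array([0.5563, 0.0181]), array([69.9, 15.8]), np.float64(0.139))
red 515 (array([0.6905, 0.0245]), array([26.2, 19.5]), np.float64(0.168))
green 77 [0.71320819 0.08019015 0.0245    ]
t top 0 0 nan
32.15
  return _methods._mean(a, axis=axis, dtype=dtype,
  ret = ret.dtype.type(ret / rcount)
```

View pics/l1.png

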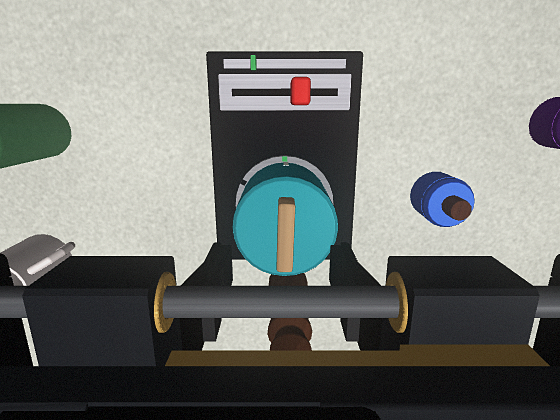

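The shell is seated (top at 108 mm) and turned against its stop, with the bar along the dock at (286,235). The slider is at (300,91) and the pointer at (253,62). Now the slider.

```bash
python3 - <<'E'
from h import *
T=ctrl.current_time
a=.168;ex=np.array([np.cos(a),np.sin(a)]);ey=np.array([-ex[1],ex[0]]);D=np.array([.6042,.0259])
G=np.array([.7130,.0801]);yt=(G-D)@ey;R=np.array([.6905,.0243]);y0=(R-D)@ey;print(yt,y0,(G-D)@ex,(R-D)@ex)
S=D+.085*ex+y0*ey;E=D+.085*ex+yt*ey
ctrl.movel([*S,.15],down(a),feed=.2); ctrl.movel([*S,.043],feed=.12); ctrl.pause(.2);print(T(),ctrl.current_tcp_pos())
ctrl.move_gripper(0,force=10);print(ctrl.current_opening(),ctrl.current_grip_force())
ctrl.movel([*E,.043],feed=.05); ctrl.pause(.3);print(T(),ctrl.current_tcp_pos(),E,ctrl.current_ft_force())
ctrl.move_gripper(.045);ctrl.pause(.2);ctrl.movel([*E,.15],feed=.15)
ctrl.movel([.60,.03,.28],down(a),feed=.25); ctrl.pause(.2)
f=ctrl.grab_frame("wrist");cv2.imwrite("pics/f1.png",f["pixels"][:,:,::-1])
P=pts(f);Z=P[...,2];H=hsv(f);C=[.555,.0175];r=np.hypot(P[...,0]-C[0],P[...,1]-C[1])
m=(r<.05)&(Z>.129)&(Z<.144);v,u=np.where(m);print("bar",rect(ray(f,u,v,.136)[:,:2]))
rg=(abs(P[...,0]-.69)<.05)&(abs(P[...,1]-.05)<.1);h,s=H[...,0],H[...,1]
v,u=np.where(rg&((h<6)|(h>174))&(s>150)&(Z>.062));k=rect(ray(f,u,v,.066)[:,:2]);print("red",k)
v,u=np.where(rg&(h>45)&(h<85)&(s>120)&(H[...,2]>60));g=ray(f,u.mean(),v.mean(),.0245)[:2];print("green",g,"dy",(k[0]-g)@ey)
print(T())
E
```

```text
0.03524438722143946 -0.016007769562598577 0.11633104989376325 0.08481745877843046
34.3333 [0.6912311  0.02438143 0.04392145]
0.01975162738164212 9.999882113188505
36.4333 [0.68202621 0.0750904  0.04298821] [0.68211005 0.07486111] [-0.68109051  1.73290048 -0.33602876]
bar (array([0.5562, 0.0181]), array([70.9, 15.9]), np.float64(0.14))
red (array([0.682 , 0.0748]), array([27.4, 19.5]), np.float64(0.153))
green [0.71269956 0.08014269] dy -0.00013417632077137787
39.2833
```

View pics/f1.png

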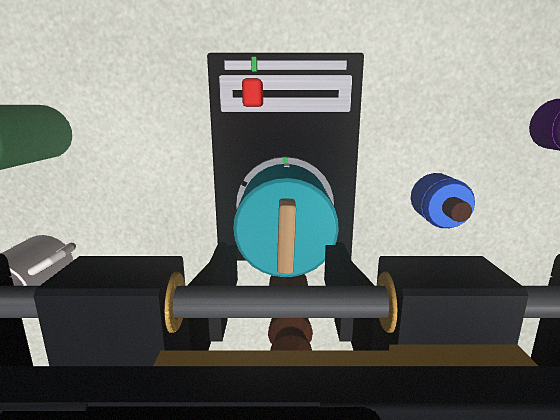

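The slider at (252,92) is level with the pointer at (254,64), and the shell is still locked. Handing in.

```bash
python3 -c "
from bench import ctrl
print(ctrl.close_job())"
```

```text
the job is handed in; nothing more can be done
None
```

The job is handed in at about 39 s: the tin is in the cup, the shell is fully down and turned to its stop, and the slider measured 0.1 mm from the green pointer; the hand-in call gave no verdict.

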